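# Open the safety cap of the cleaner jug

## Task

Open the cleaner jug that stands in the steel caddy: grip its push-and-turn safety cap, press it down, twist it anticlockwise (seen from above) while it is down, and lift it off. Finish while still holding the cap, level and still, straight above the jug's mouth and about 5 cm clear of the rim. Leave the soap bottle, the mug and the bowl where they stand.

Things in the scene. Friction and masses are not known exactly. Their poses are not given: they have to be found in the camera images.
- cap_center (a point): centre (half-way up) of the jug's safety cap: a grey ribbed round cap, 53 mm across, 37 mm tall, 25 to 50 g, hollow below; its z axis points up out of its top. At the start it is locked on the jug, its underside 24 mm below the rim of the neck, with 26 mm of free height under it down to the jug's shoulder. Not pressed, it turns only some 5 degrees either way; clockwise it is blocked
- plug (a joint): travel (m) of the sprung plug in the neck that carries the cap: 0 locked, grows as the cap is pressed (4 N at 0, 11 N at 0.0085, fully down on the rim), -0.0015 with the cap off. Pressed 0.006 or more, the cap turns anticlockwise seen from above; turned 52 to 74 degrees from its start it lifts straight off; a stop ends the turn at about 78 degrees
- jug_mouth (a point): centre of the rim of the jug's neck, 200 mm above the worktop, on the cap's axis, hidden in the cap at first. Neck 27 mm across, its flange 42 mm. The jug is white, square, 112 x 96 mm at its foot, shoulder cone up to 150 mm, wedged in a low steel caddy (126 x 106 x 30 mm) screwed to the worktop: it cannot move. x along its 112 mm side, handle on +x, z up
- soap_center (a point): centre (half-way up) of a slim round white soap bottle with a small plain cap, 62 mm across, 170 mm tall, loose; a bystander
- mug_center (a point): centre (half-way up) of a white mug, 80 mm across, 90 mm tall, handle on its +y side; a bystander
- bowl_center (a point): centre (half-way up) of a white bowl, 130 mm across, 55 mm tall; a bystander
Things that resemble listed ones, but are neither listed nor needed, are in the scene too. Of the things that look like the part that bears cap_center, the largest one is meant. Leave any red look-alike of the part that bears plug alone.

How it is judged:
By the outcome, as a careful person would: the job done as asked, in the order asked, and still so for the second after the job is handed in, while the arm keeps its last pose, push and grip.
It also fails if it takes over 38 s, if anything falls off the work surface, if the arm or the gripper's body presses on something with over 40 N, if the wrist force passes 120 N, or if a joint passes its speed limit or range.

## Robot

A 6-joint arm with a two-finger parallel gripper is mounted at the origin on the work surface. World frame = base frame: x ahead of the robot, y to its left, z up, the work surface at z = 0. Lengths are in m, angles in rad, forces in N, time in s.
With the tool pointing down it reaches from about 0.375 to 0.825 m from the base axis. Payload 5.5 kg.
Tool frame: the origin (TCP) lies at the very end of the fingers, on their centre line; the grasp point (between the pads) lies 19 mm behind it; z points along the fingers, y is the line along which they close (so a half turn about z gives the same grasp; the last joint's range is limited). The gripper opens to 85 mm and grips with 20 to 120 N. Pads are 22 mm wide; open, the fingers measure 114 mm over their backs; the gripper's body (76 mm by 85 mm) begins 54 mm behind the grasp point. The pads swing forward as they close: fully open they stand 13 mm farther back than shut.
Start: joints at [1.308, 0.314, -0.047, 1.21, 0, 1.571], TCP at [0.156, 0.579, 0.231] pointing down, gripper open.
Joint ranges: [-2.67, 2.67], [-0.69, 1.73], [-1.03, 1.25], [-2.08, 2.16], [-1.42, 1.45], [-3.14, 3.14]. Speed limits (rad/s): [2.39, 2.39, 3.01, 3.14, 3.14, 3.14].

## Interface

Orientations are given as a unit quaternion [w, x, y, z].
In Python, from rig import ctrl gives the robot as it stands. The module is installed in compiled form; this text tells all that it offers.
- The arm moves only by the tool carry_out, never from a script. Its argument "series" is a list of rows, each a list of 2 entries, a list of its own where there are three numbers: the shift along the tool's x, y, z in units of 25 mm (1.0 is 25 mm), then the turn, a rotation vector about the tool's x, y, z in units of 6 degrees (1.0 is 6 degrees). In form: [[[tx, ty, tz], [ax, ay, az]], ...]. A call has 1 to 20 rows; each row shifts and turns the commanded pose from where the row before left it, along the tool's axes as they then stand; what a row does not reach is not made up. A row lasts 1/10 s, in which the tool goes at most 50 mm and 8.59 degrees, less where a joint would pass 70% of its speed; a pose out of reach is approached as far as the arm can. A call is refused whole if a number of a shift passes 1 or a number of a turn 1, either way. A call with a gripper value outside its range is refused whole. "hand" is the opening, from 0 (shut) to 1 (fully open), set as the call begins (left out, the last holds). The fingers move at their own pace and stop on an object; the grip force is fixed at half the most. Time passes only in rows, so rows that do not move let the fingers close. It gives the time, the measured TCP pose, the force, the opening and the grip force at its end, in the units of the state.
- ctrl.get_obs(): the state, without advancing time (a new reading comes with each control period).
- ctrl.capture(name): name is "scene" or "side" or "wrist"; returns a dict with "color" (384x512x3 uint8, blue, green, red), "range_z" (384x512 float32, m along the optical axis (not along the pixel's ray), 0 where there is no reading), "mtx" (3x3 intrinsics, pixels), "R" (3x3) and "t" (3): a world point X has camera coordinates R X + t; the wrist camera has in their place "mount" (4x4, takes a point from camera to tool coordinates, whose origin is the TCP and whose axes are the flange's). Camera axes: x right, y down, z forward; pixel columns grow to the right and rows downward; lengths in m; the calibration is good to about 2 mm. A picture is of the moment at which its call begins: read the wrist's pose just before it.
- ctrl.sign_off(): hands the job in; it is judged then, once.
The state is a dict: "time_s": time; "qpos": joint angles; "qd": joint speeds; "tau": joint torques, N m; "tool_pos": TCP position; "tool_rot": TCP orientation; "ft_force": force on the tool from outside, world axes, zero at the start; "wrist_torque": the same for the moment, N m; "opening": finger opening in m; "finger_force": force on a finger pad.
Only numpy, scipy, OpenCV 4.12 (cv2) and the standard library are available. Lean on these libraries where they do the work, as an engineer would, in place of code of your own. Each camera call takes 0.05 s, during which the arm holds its last target. There are 200 camera calls.

## Working session

There is one attempt and no reset: what is moved stays moved. The work goes in short steps, Python scripts to look and compute and a tool call to move; the robot and the scene stay as the last step left them, time stands still between calls to the robot, and variables do not carry over. Pictures are saved under pics/ and viewed, at most 10 in all, crops included, and the job is handed in when it is done.

Besides the shell and the picture viewer there is one more tool, called after ">>>" in YAML: its name, and indented under it one key for each argument. carry_out: Moves the arm, as the interface text tells. Its arguments: {"type":"object","properties":{"series":{"type":"array","items":{"type":"array"}},"hand":{"type":"number"}},"required":["series"]}

```bash
mkdir -p pics; cat > h.py <<'E'
import numpy as np,cv2
from rig import ctrl
def pts(c):
    h,w=c["range_z"].shape;u,v=np.meshgrid(np.arange(w),np.arange(h));z=c["range_z"]
    K=c["mtx"];p=np.stack([(u-K[0,2])/K[0,0]*z,(v-K[1,2])/K[1,1]*z,z],-1)
    return (p-c["t"])@c["R"]
E
python3 - <<'E'
from h import *
o=ctrl.get_obs();print({k:np.round(v,3) for k,v in o.items()})
a=ctrl.capture("scene");b=ctrl.capture("side")
np.savez("a.npz",**a);np.savez("b.npz",**b)
for n,c in(("a",a),("b",b)):
    cv2.imwrite(f"pics/{n}.png",cv2.resize(c["color"],(768,576)))
    print(c["mtx"].round(1).tolist(),(-c["R"].T@c["t"]).round(3),c["R"].round(2).tolist())
E
```

```text
{'time_s': np.float64(0.0), 'qpos': array([ 1.308,  0.314, -0.048,  1.21 , -0.   ,  1.571]), 'qd': array([ 0.   ,  0.001,  0.   , -0.   ,  0.001,  0.   ]), 'tau': array([-0.0000e+00, -5.3959e+01,  3.3975e+01,  1.9000e-02,  0.0000e+00,
       -0.0000e+00]), 'tool_pos': array([0.156, 0.579, 0.23 ]), 'tool_rot': array([-0.   ,  0.131,  0.991, -0.001]), 'ft_force': array([ 0.152, -0.28 , -0.091]), 'wrist_torque': array([ 0.015, -0.016, -0.032]), 'finger_force': np.float64(0.0), 'opening': np.float64(0.085)}
[[379.7, 0.0, 252.2], [0.0, 379.7, 192.5], [0.0, 0.0, 1.0]] [ 1.077 -0.65   0.789] [[0.77, 0.64, 0.01], [0.38, -0.46, -0.8], [-0.51, 0.62, -0.6]]
[[488.7, 0.0, 251.5], [0.0, 488.7, 184.9], [0.0, 0.0, 1.0]] [-0.191 -0.844  0.847] [[0.74, -0.68, 0.0], [-0.35, -0.39, -0.85], [0.58, 0.63, -0.53]]
```

View pics/a.png

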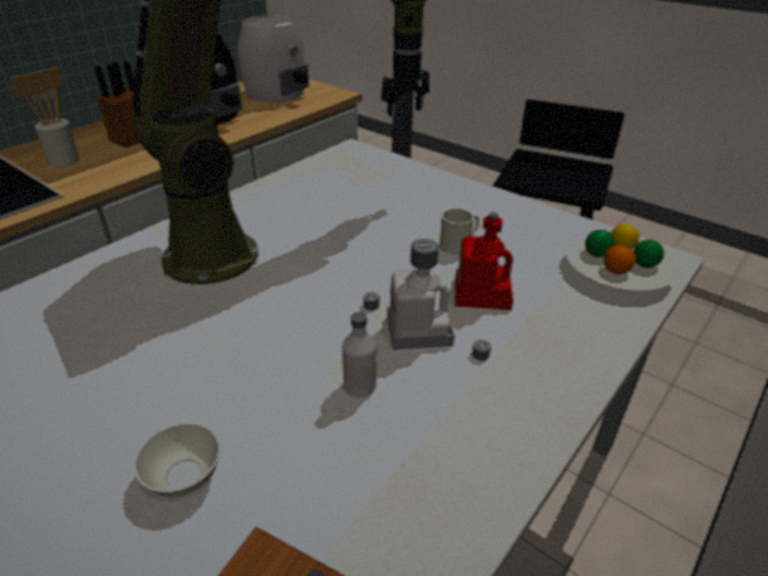

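View pics/b.png

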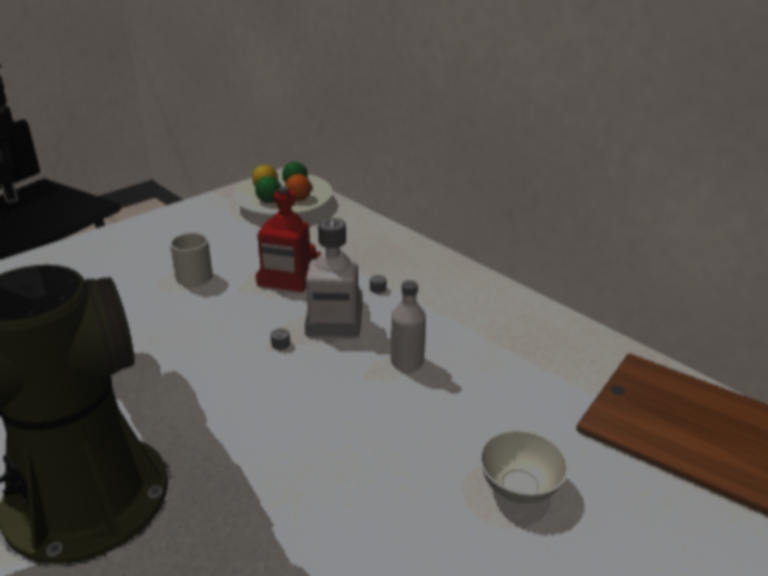

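The scene view shows these grey or dark caps:
- on the white jug in the caddy (424,254)
- loose on the table (371,300) and (481,350)
- on the soap bottle (359,320)
- on the red jug (493,222)

The one on the white jug is the largest and stands in the steel caddy, so it fits. In the side view it is at (332,233). I'll measure it and confirm it in a crop.

```bash
python3 - <<'E'
from h import *
a=dict(np.load("a.npz"));b=dict(np.load("b.npz"))
for c,(u,v) in((a,(283,169)),(b,(221,155))):
    P=pts(c);m=np.zeros(P.shape[:2],bool);m[v-22:v+22,u-22:u+22]=1
    m&=c["range_z"]>0
    q=P[m];top=q[(q[:,2]>.17)&(q[:,2]<.25)]
    zmax=np.percentile(top[:,2],97)
    t=top[top[:,2]>zmax-.006]
    lo,hi=t[:,:2].min(0),t[:,:2].max(0)
    print("cap top",zmax.round(4),cv2.minEnclosingCircle(t[:,:2].astype(np.float32)),lo,hi,np.median(t,0),len(t))
    # all heights
    allp=top[top[:,2]>.178];print("cap all",allp[:,:2].min(0),allp[:,:2].max(0))
    # jug walls region
    P2=P[(c["range_z"]>0)&(np.hypot(P[...,0]-t[:,0].mean(),P[...,1]-t[:,1].mean())<.085)]
    w=P2[(P2[:,2]>.04)&(P2[:,2]<.10)];print("jug",cv2.minAreaRect(w[:,:2].astype(np.float32)))
    # obstacles within 0.2 m
    for n,(zl,zh) in dict(hi=(.1,.3)).items():
        M=((P[...,2]>zl)&(P[...,2]<zh)&(c["range_z"]>0)&(np.hypot(P[...,0]-t[:,0].mean(),P[...,1]-t[:,1].mean())<.25)).astype(np.uint8)
        k,l,s,_=cv2.connectedComponentsWithStats(M)
        for i in range(1,k):
            if s[i,4]>30: r=P[l==i];print("  obj",s[i,:4],np.percentile(r,3,0).round(3),np.percentile(r,97,0).round(3))
A=cv2.resize(a["color"][115:235,220:360],(560,480),interpolation=2);cv2.imwrite("pics/c.png",A)
E
```

```text
cap top 0.2161 ((0.5653247833251953, 0.10714438557624817), 0.027758099138736725) [0.54135459 0.08092592] [0.59249689 0.13292731] [0.56921885 0.1039894  0.21418358] 165
cap all [0.54135459 0.07873784] [0.59422196 0.13292731]
jug ((0.5696187019348145, 0.10191410779953003), (0.11533036082983017, 0.09033957123756409), 47.263671875)
  obj [307 141  36  40] [0.549 0.24  0.103] [0.638 0.323 0.204]
  obj [260 159  40  48] [0.517 0.042 0.103] [0.605 0.132 0.215]
  obj [228 208  23  32] [ 0.561 -0.12   0.102] [ 0.603 -0.079  0.172]
cap top 0.2173 ((0.5668033957481384, 0.10752227157354355), 0.02894742228090763) [0.53976787 0.08027069] [0.5950944 0.1359155] [0.56608904 0.10293968 0.2152277 ] 147
cap all [0.53976787 0.07870688] [0.5950944 0.1359155]
jug ((0.5618672370910645, 0.07227162271738052), (0.07402901351451874, 0.13259604573249817), 85.41875457763672)
  obj [172 124  34  43] [0.536 0.241 0.103] [0.625 0.319 0.204]
  obj [204 145  35  51] [0.505 0.043 0.104] [0.59  0.125 0.216]
  obj [261 186  23  33] [ 0.548 -0.122  0.102] [ 0.591 -0.079  0.172]
```

View pics/c.png

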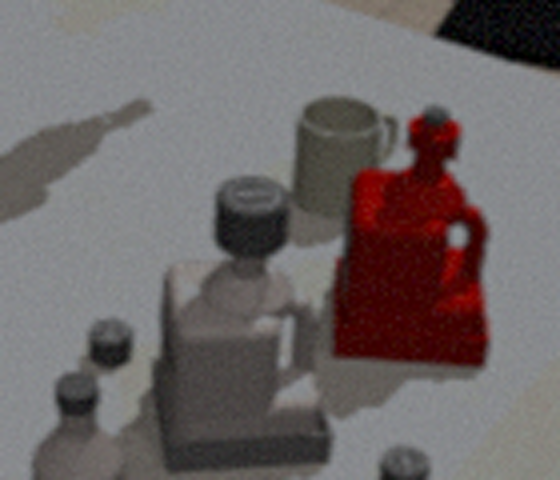

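The crop confirms it: the large ribbed grey cap at (252,215) sits on the white jug in the caddy, and the others are clearly smaller. Its measured centre is about (0.566, 0.107), and the top at 0.216 fits the expected 0.213. Next I move above it.

>>> carry_out:
  series:
    - [[-0.5,0,-1],[0,0,0]]
    - [[-0.5,0,-1],[0,0,0]]
    - [[-0.5,0,-1],[0,0,0]]
    - [[-0.5,0,-1],[0,0,0]]
    - [[-0.9,-0.7,0],[0,0,0]]
    - [[-0.9,-0.7,0],[0,0,0]]
    - [[-0.9,-0.7,0],[0,0,0]]
    - [[-0.9,-0.7,0],[0,0,0]]
    - [[-0.9,-0.7,0],[0,0,0]]
    - [[-0.9,-0.7,0],[0,0,0]]
    - [[-0.9,-0.7,0],[0,0,0]]
    - [[-0.9,-0.7,0],[0,0,0]]
    - [[-0.9,-0.7,0],[0,0,0]]
    - [[-0.9,-0.7,0],[0,0,0]]
    - [[-0.9,-0.7,0],[0,0,0]]
    - [[-0.9,-0.7,0],[0,0,0]]
    - [[-0.9,-0.7,0],[0,0,0]]
    - [[-0.9,-0.7,0],[0,0,0]]
    - [[-0.9,-0.7,0],[0,0,0]]
    - [[-0.9,-0.7,0],[0,0,0]]
  hand: 1

```text
time_s: 2.1
tool_pos: [0.4794, 0.2014, 0.3309]
tool_rot: [-0.0, 0.131, 0.991, -0.0]
ft_force: [-0.8, -0.0, 0.2]
opening: 0.0854
finger_force: 0.0
```

```bash
cat >> h.py <<'E'
from scipy.spatial.transform import Rotation as Ro
def Rt(o): q=o["tool_rot"];return Ro.from_quat([q[1],q[2],q[3],q[0]]).as_matrix()
def need(tgt):
    o=ctrl.get_obs();R=Rt(o);print("pos",o["tool_pos"].round(4),"q",o["qpos"].round(3),"t",o["time_s"],"F",o["ft_force"].round(1),"T",o["wrist_torque"].round(2),"open",o["opening"],"ff",o["finger_force"])
    print("y_axis yaw",np.degrees(np.arctan2(R[1,1],R[0,1])).round(2),"tilt z",R[:,2].round(4),"shift units",(R.T@(np.array(tgt)-o["tool_pos"])/.025).round(2))
E
python3 - <<'E'
from h import *
need([.566,.107,.32])
E
```

```text
pos [0.4794 0.2014 0.3309] q [ 0.398  0.141 -0.041  1.39   0.     0.661] t 2.1 F [-0.8 -0.   0.2] T [-0.02 -0.01 -0.  ] open 0.08535943767418616 ff 0.0
y_axis yaw 74.94 tilt z [-7.e-04 -2.e-04 -1.e+00] shift units [-4.33 -2.75  0.44]
```

>>> carry_out:
  series:
    - [[-0.87,-0.55,0.1],[0,0,0]]
    - [[-0.87,-0.55,0.1],[0,0,0]]
    - [[-0.87,-0.55,0.1],[0,0,0]]
    - [[-0.87,-0.55,0.1],[0,0,0]]
    - [[-0.87,-0.55,0.1],[0,0,0]]
    - [[0,0,0],[0,0,0]]
    - [[0,0,0],[0,0,0]]

```text
time_s: 2.8
tool_pos: [0.566, 0.1075, 0.3181]
tool_rot: [-0.001, 0.132, 0.991, -0.0]
ft_force: [-0.2, 0.7, -0.3]
opening: 0.0853
finger_force: 0.0
```

```bash
python3 - <<'E'
from h import *
need([.566,.107,.1755])
o=ctrl.get_obs();c=ctrl.capture("wrist");M=c["mount"];R=Rt(o)
T=np.eye(4);T[:3,:3]=R;T[:3,3]=o["tool_pos"];W=T@M
c["R"]=W[:3,:3].T;c["t"]=-W[:3,:3].T@W[:3,3]
P=pts(c);m=(P[...,2]>.19)&(P[...,2]<.23)&(c["range_z"]>0)&(np.hypot(P[...,0]-.566,P[...,1]-.107)<.05)
q=P[m];zt=np.median(q[:,2]);t=q[abs(q[:,2]-zt)<.006]
print(len(q),zt,cv2.minEnclosingCircle(t[:,:2].astype(np.float32)),t.min(0),t.max(0))
cv2.imwrite("pics/w.png",cv2.resize(c["color"],(768,576)))
np.savez("w.npz",**c)
E
```

```text
pos [0.566  0.1075 0.3181] q [0.188 0.251 0.066 1.387 0.    0.451] t 2.8 F [-0.2  0.7 -0.3] T [-0.05 -0.04  0.04] open 0.08530455140385143 ff 0.0
y_axis yaw 74.88 tilt z [-1.5e-03  1.0e-04 -1.0e+00] shift units [-0.02 -0.02  5.71]
2711 0.21340768364740262 ((0.5648698806762695, 0.10757691413164139), 0.02663404308259487) [0.53890533 0.08143371 0.2075561 ] [0.59061796 0.13384813 0.21712114]
```

View pics/w.png

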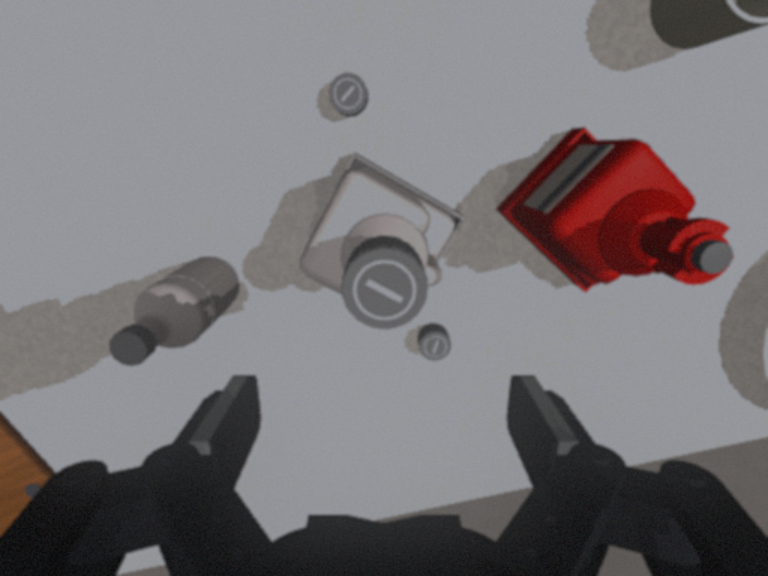

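The wrist view shows the cap at (385,290), free on both finger sides. The centre is (0.5648, 0.1076), radius 26.6 mm and top 0.2134, all matching the description. I'll descend and grip.

>>> carry_out:
  series:
    - [[0.05,0,0.8],[0,0,0]]
    - [[0,0,0.8],[0,0,0]]
    - [[0,0,0.8],[0,0,0]]
    - [[0,0,0.8],[0,0,0]]
    - [[0,0,0.8],[0,0,0]]
    - [[0,0,0.6],[0,0,0]]
    - [[0,0,0.6],[0,0,0]]
    - [[0,0,0.6],[0,0,0]]
    - [[0,0,0],[0,0,0]]
    - [[0,0,0],[0,0,0]]

```text
time_s: 3.85
tool_pos: [0.5645, 0.1089, 0.1742]
tool_rot: [-0.0, 0.13, 0.991, 0.0]
ft_force: [-0.9, 0.5, -0.6]
opening: 0.0852
finger_force: 0.0
```

>>> carry_out:
  series:
    - [[0,0,0],[0,0,0]]
    - [[0,0,0],[0,0,0]]
    - [[0,0,0],[0,0,0]]
    - [[0,0,0],[0,0,0]]
    - [[0,0,0],[0,0,0]]
    - [[0,0,0],[0,0,0]]
    - [[0,0,0],[0,0,0]]
    - [[0,0,0],[0,0,0]]
    - [[0,0,0],[0,0,0]]
    - [[0,0,0],[0,0,0]]
  hand: 0

```text
time_s: 4.85
tool_pos: [0.5655, 0.1083, 0.174]
tool_rot: [0.0, 0.131, 0.991, 0.0]
ft_force: [2.2, 1.3, 4.2]
opening: 0.0513
finger_force: 61.6
```

```bash
python3 - <<'E'
from h import *
need([.5648,.1076,.1645])
E
```

```text
pos [0.5655 0.1083 0.174 ] q [ 0.189  0.296 -0.204  1.07   0.     0.452] t 4.85 F [2.2 1.3 4.2] T [ 0.28 -0.33  0.03] open 0.05129218096476813 ff 61.64716970175505
y_axis yaw 74.95 tilt z [ 9.e-04  3.e-04 -1.e+00] shift units [ 0.02 -0.04  0.38]
```

>>> carry_out:
  series:
    - [[0,0,0.1],[0,0,0]]
    - [[0,0,0.1],[0,0,0]]
    - [[0,0,0.1],[0,0,0]]
    - [[0,0,0.05],[0,0,0]]
    - [[0,0,0],[0,0,0]]
    - [[0,0,0],[0,0,0]]

```text
time_s: 5.45
tool_pos: [0.5655, 0.1083, 0.1666]
tool_rot: [0.001, 0.131, 0.991, 0.0]
ft_force: [-1.4, 0.2, 13.7]
opening: 0.0512
finger_force: 62.5
```

```bash
python3 - <<'E'
from h import *
need([.5648,.1076,.1645])
E
```

```text
pos [0.5655 0.1083 0.1666] q [ 0.189  0.3   -0.216  1.053  0.     0.452] t 5.45 F [-1.4  0.2 13.7] T [ 0.04  0.33 -0.01] open 0.051214482339642355 ff 62.54068113863468
y_axis yaw 74.94 tilt z [ 1.9e-03  5.0e-04 -1.0e+00] shift units [ 0.02 -0.04  0.09]
```

>>> carry_out:
  series:
    - [[0,0,0.05],[0,0,0]]
    - [[0,0,0],[0,0,-0.5]]
    - [[0,0,0],[0,0,-0.5]]
    - [[0,0,0],[0,0,-0.5]]
    - [[0,0,0],[0,0,-0.5]]
    - [[0,0,0],[0,0,-0.5]]
    - [[0,0,0],[0,0,-0.5]]
    - [[0,0,0],[0,0,0]]
    - [[0,0,0],[0,0,0]]

```text
time_s: 6.35
tool_pos: [0.5665, 0.1083, 0.1666]
tool_rot: [0.002, -0.026, 1.0, 0.0]
ft_force: [-2.6, 0.4, 19.4]
opening: 0.0511
finger_force: 63.0
```

```bash
python3 - <<'E'
from h import *
need([.5655,.1083,.1645])
E
```

```text
pos [0.5665 0.1083 0.1666] q [ 0.189  0.3   -0.216  1.051 -0.     0.138] t 6.35 F [-2.6  0.4 19.4] T [-0.01  0.45  0.07] open 0.05107994486377254 ff 63.01041031256318
y_axis yaw 92.95 tilt z [ 4.3e-03  5.0e-04 -1.0e+00] shift units [0.04 0.   0.08]
```

>>> carry_out:
  series:
    - [[0,0,0],[0,0,-0.5]]
    - [[0,0,0],[0,0,-0.6]]
    - [[0,0,0],[0,0,-0.6]]
    - [[0,0,0],[0,0,-0.6]]
    - [[0,0,0],[0,0,-0.6]]
    - [[0,0,0],[0,0,-0.6]]
    - [[0,0,0],[0,0,-0.6]]
    - [[0,0,0],[0,0,-0.6]]
    - [[0,0,0],[0,0,-0.6]]
    - [[0,0,0],[0,0,-0.6]]
    - [[0,0,0],[0,0,-0.6]]
    - [[0,0,0],[0,0,-0.6]]
    - [[0,0,0],[0,0,-0.5]]
    - [[0,0,0],[0,0,0]]
    - [[0,0,0],[0,0,0]]

```text
time_s: 7.85
tool_pos: [0.567, 0.1085, 0.1666]
tool_rot: [0.002, -0.411, 0.912, -0.001]
ft_force: [-1.0, 0.2, 17.9]
opening: 0.051
finger_force: 62.9
```

```bash
python3 - <<'E'
from h import *
need([.5655,.1083,.1645])
o=ctrl.get_obs();c=ctrl.capture("wrist")
cv2.imwrite("pics/w2.png",c["color"])
E
```

```text
pos [0.567  0.1085 0.1666] q [ 0.189  0.3   -0.216  1.05  -0.    -0.658] t 7.85 F [-1.   0.2 17.9] T [0.1  0.11 0.07] open 0.05099125890601268 ff 62.886990923434496
y_axis yaw 138.55 tilt z [ 5.1e-03  7.0e-04 -1.0e+00] shift units [0.04 0.04 0.08]
```

View pics/w2.png

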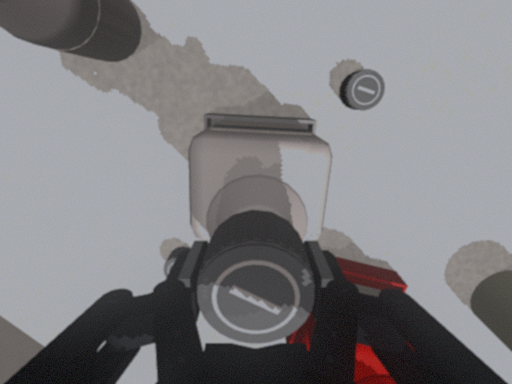

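The mark on the cap keeps its slope in the wrist image, from (230,290) to (278,312), as it had before the twist. So the cap turned with the gripper, about 63.6°. Now I lift.

>>> carry_out:
  series:
    - [[0,0,-0.1],[0,0,0]]
    - [[0,0,-0.1],[0,0,0]]
    - [[0,0,-0.15],[0,0,0]]
    - [[0,0,-0.15],[0,0,0]]
    - [[0,0,-0.2],[0,0,0]]
    - [[0,0,0],[0,0,0]]

```text
time_s: 8.5
tool_pos: [0.5642, 0.1079, 0.181]
tool_rot: [-0.001, -0.411, 0.912, 0.0]
ft_force: [0.7, 0.3, -0.3]
opening: 0.0511
finger_force: 62.6
```

```bash
python3 - <<'E'
from h import *
need([.5650,.1076,.249])
E
```

```text
pos [0.5642 0.1079 0.181 ] q [ 0.189  0.292 -0.193  1.088 -0.    -0.658] t 8.5 F [ 0.7  0.3 -0.3] T [ 0.06 -0.    0.02] open 0.05109427761302194 ff 62.57178716361523
y_axis yaw 138.54 tilt z [-1.8e-03 -6.0e-04 -1.0e+00] shift units [-0.01 -0.03 -2.72]
```

>>> carry_out:
  series:
    - [[0,0,-0.2],[0,0,0]]
    - [[0,0,-0.3],[0,0,0]]
    - [[0,0,-0.4],[0,0,0]]
    - [[0,0,-0.5],[0,0,0]]
    - [[0,0,-0.5],[0,0,0]]
    - [[0,0,-0.4],[0,0,0]]
    - [[0,0,-0.2],[0,0,0]]
    - [[0,0,-0.1],[0,0,0]]
    - [[0,0,0],[0,0,0]]
    - [[0,0,0],[0,0,0]]
    - [[0,0,0],[0,0,0]]
    - [[0,0,0],[0,0,0]]

```text
time_s: 9.7
tool_pos: [0.5648, 0.1081, 0.2458]
tool_rot: [-0.0, -0.411, 0.912, 0.0]
ft_force: [0.3, 0.4, -0.8]
opening: 0.0516
finger_force: 62.8
```

```bash
python3 - <<'E'
from h import *
need([.5650,.1077,.249])
a=ctrl.capture("scene");b=ctrl.capture("side")
P=pts(a);print("rim z",[np.percentile(P[(a["range_z"]>0)&(np.hypot(P[...,0]-.565,P[...,1]-.1077)<.03)&(P[...,2]>.15)&(P[...,2]<.225)],95,0).round(3)])
f=lambda c,u,v:cv2.resize(c["color"][v-60:v+60,u-50:u+50],(400,480),interpolation=2)
cv2.imwrite("pics/f.png",np.hstack([f(a,283,160),f(b,221,150)]))
E
```

```text
pos [0.5648 0.1081 0.2458] q [ 0.189  0.262 -0.083  1.227  0.    -0.658] t 9.7 F [ 0.3  0.4 -0.8] T [-0.01  0.02  0.04] open 0.051612207926681315 ff 62.8167574480176
y_axis yaw 138.54 tilt z [-8.e-04 -1.e-04 -1.e+00] shift units [ 0.01 -0.02 -0.13]
rim z [array([0.585, 0.116, 0.21 ])]
```

View pics/f.png

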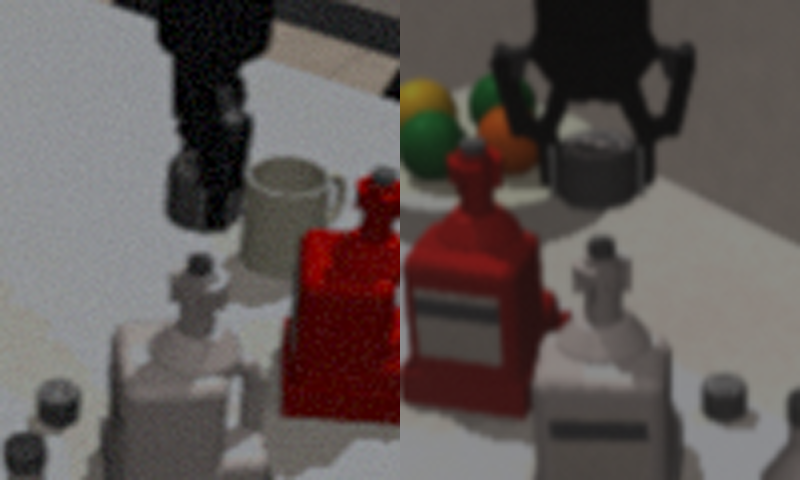

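The crops show the cap off and level in the fingers, at (205,190) and (595,170), straight above the bare neck. I'll raise it 3 mm and hand in.

>>> carry_out:
  series:
    - [[0,0,-0.13],[0,0,0]]
    - [[0,0,0],[0,0,0]]
    - [[0,0,0],[0,0,0]]
    - [[0,0,0],[0,0,0]]
    - [[0,0,0],[0,0,0]]

```text
time_s: 10.3
tool_pos: [0.5649, 0.1081, 0.2495]
tool_rot: [-0.0, -0.411, 0.912, -0.0]
ft_force: [-0.7, -0.0, -0.5]
opening: 0.0511
finger_force: 62.8
```

```bash
python3 -c "
from h import *
need([.565,.1077,.249]);print(ctrl.sign_off())"
```

```text
pos [0.5649 0.1081 0.2495] q [ 0.189  0.26  -0.077  1.234 -0.    -0.658] t 10.3 F [-0.7 -0.  -0.5] T [-0.01 -0.01  0.01] open 0.05106507199454229 ff 62.817126642912626
y_axis yaw 138.54 tilt z [-1.e-04 -1.e-04 -1.e+00] shift units [ 0.01 -0.01  0.02]
the job is handed in; nothing more can be done
None
```

The job is handed in: the cap was pressed, twisted about 64° anticlockwise and lifted off, and the arm holds it level about 5 cm above the jug's rim at 10.3 s; the arm never went near the soap bottle, mug or bowl.

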